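Charge the orange duster can at the bench filling station

ROBOT

A 6-joint arm with a two-finger parallel gripper is mounted at the origin on the work surface. World frame = base frame: x ahead of the robot, y to its left, z up, the work surface at z = 0. Lengths are in m, angles in rad, forces in N, time in s.
With the tool pointing down it reaches from about 0.25 to 0.725 m from the base axis. Payload 4 kg.
Tool frame: the origin (TCP) lies at the very end of the fingers, on their centre line; the grasp point (between the pads) lies 19 mm behind it; z points along the fingers, y is the line along which they close (so a half turn about z gives the same grasp; the last joint's range is limited). The gripper opens to 85 mm and grips with 20 to 120 N. Pads are 22 mm wide; open, the fingers measure 114 mm over their backs; the gripper's body (76 mm by 85 mm) begins 54 mm behind the grasp point. The pads swing forward as they close: fully open they stand 13 mm farther back than shut.
Start: joints at [-1.255, 0.241, 0.005, 1.335, 0, 1.571], TCP at [0.155, -0.475, 0.231] pointing down, gripper open.
Joint ranges: [-2.72, 2.72], [-1.05, 1.87], [-1.09, 1.28], [-1.99, 2.15], [-1.42, 1.44], [-3.14, 3.14]. Speed limits (rad/s): [2.79, 2.79, 3.14, 3.14, 3.14, 3.14].

INTERFACE

Orientations are given as a unit quaternion [x, y, z, w].
In Python, from workcell import * gives the robot as it stands. The module is installed in compiled form; this text tells all that it offers.
- The arm moves only by the tool send_rows, never from a script. Its argument "steps" is text: rows parted by semicolons, each of 7 numbers parted by spaces: the opening, from -1 (shut) to 1 (fully open), then the shift along the world's x, y, z in m, then the turn, a rotation vector about the world's x, y, z in rad. A call has exactly 5 rows; each row shifts and turns the commanded pose from where the row before left it; what a row does not reach is not made up. A row lasts 1/12 s, in which the tool goes at most 41.7 mm and 7.16 degrees, less where a joint would pass 70% of its speed; a pose out of reach is approached as far as the arm can. A call is refused whole if a number of a shift passes 0.0417 or a number of a turn 0.125, either way. A call with a gripper value outside its range is refused whole. The fingers move at their own pace and stop on an object; the grip force is fixed at half the most. Time passes only in rows, so rows that do not move let the fingers close, or fill a call up. It gives the time, the measured TCP pose, the force, the opening and the grip force at its end, in the units of the state.
- get_obs(): the state, without advancing time (a new reading comes with each control period).
- camera(name): name is "scene" or "top"; returns a dict with "frame" (420x560x3 uint8, red, green, blue), "range_z" (420x560 float32, m along the optical axis (not along the pixel's ray), 0 where there is no reading), "camera_matrix" (3x3 intrinsics, pixels), "extrinsics" (4x4, takes a point from world to camera coordinates). Camera axes: x right, y down, z forward; pixel columns grow to the right and rows downward; lengths in m; the calibration is good to about 2 mm. A picture is of the moment at which its call begins.
- job_done(): hands the job in; it is judged then, once.
The state is a dict: "clock": time; "joint_pos": joint angles; "joint_vel": joint speeds; "tau": joint torques, N m; "eef_pos": TCP position; "tool_rot": TCP orientation; "ft_force": force on the tool from outside, world axes, zero at the start; "ft_torque": the same for the moment, N m; "grip_width": finger opening in m; "grasp_force": force on a finger pad.
Only numpy, scipy, OpenCV 4.12 (cv2) and the standard library are available. Lean on these libraries where they do the work, as an engineer would, in place of code of your own. Each camera call takes 0.05 s, during which the arm holds its last target. There are 200 camera calls.

TASK

Get the filling station ready by closing the red vent valve and then opening the blue air supply valve, each turned right to its stop. Charge the orange-headed duster can by standing it on the sprung filling dock and pressing it all the way down for at least two seconds without a break, then set it down upright, not dropped, in the empty bay of the grey caddy. Leave both valves as you have set them and everything else where it stands.

Things in the scene. Friction and masses are not known exactly. Their poses are not given: they have to be found in the camera images.
- station: Filling station fixed to the bench, left or right of the robot (the caddy on the other side): grey base 190 x 220 x 16 mm, origin at the centre of its underside. In its frame (mm): red valve axis (-50, 56), blue valve axis (50, 56) on an aluminium manifold 158 x 46, 56 high; filling dock axis (-20, -52), 74 across, 66 high; gauge (62, -52), 52 across, 76 high. Turned up to 0.35 rad.
- vent (a joint): Angle of the red vent valve, rad. 0 = wide open (bar along the station's y), 1.5 = closed, against its stop. It grows clockwise seen from above: the bar's long axis points along the station's y axis turned by -vent. It starts between 0 and 0.6. Light friction, about 0.08 N m; stays where left.
- vent_grip (a point): Centre of the red valve's handle, on its turning axis: a horizontal bar 58 long x 12 thick x 22 mm high; the point is 1 mm above mid-height, 78 mm above the bench.
- supply (a joint): Angle of the blue air supply valve, rad. 0 = shut (bar along the station's x), 1.5 = open, against its stop. It grows anticlockwise seen from above: the bar's long axis points along the station's x axis turned by +supply. It starts between 0 and 0.1. Light friction, about 0.08 N m; stays where left.
- supply_grip (a point): Centre of the blue valve's handle, on its turning axis: same bar, same height as the red one.
- pad (a joint): How far the sprung pad of the filling dock is pressed down, m. 0 = up, 0.012 = fully down. Spring: it starts to move at about 6 N (more than the can's weight) and is fully down at about 16 N; it comes back up when let go.
- pad_top (a point): Centre of the sprung pad's upper face (black rubber), 83 mm above the bench when up; z up. The pad is a disc with an orange locating rim, inner diameter 64 mm, rising 5 mm above this face, into which the can's foot fits loosely.
- can: The can to charge: round aluminium can with an orange head and an orange band, 50 mm in diameter; straight side from the foot to 114 mm, then a shoulder, head 26 mm across up to 146 mm. Origin at the centre of its foot, z along the can. Mass 0.2 to 0.42 kg. It stands on the bench in a row with the blue and the green can, in any order.
- caddy: Grey open caddy fixed to the bench, 200 x 200 mm, walls 55 mm high, 5 mm thick, floor 5 mm thick, divided by a cross into four bays of about 92 x 92 mm, centred at (+-49, +-49) mm in its frame. Origin at the centre of its underside.
- bay (a point): Centre of the floor of the caddy's empty bay, at (-49, 49) mm in its frame, 5 mm above the bench. The can goes here.
- can_blue: Bystander: same can with a blue head, standing. Origin at the centre of its foot.
- can_green: Bystander: same can with a green head, standing. Origin at the centre of its foot.
- lens: Bystander: black camera lens, 66 mm in diameter, 120 mm high, standing in the caddy's bay at (49, 49) mm, next to the empty one. Origin at the centre of its foot.
- battery: Bystander: black camera battery, 56 x 40 x 48 mm high, in the caddy's bay at (-49, -49) mm. Origin at the centre of its underside.
- filter_tin: Bystander: round steel tin with a black lid, 73 mm across, 32 mm high, in the caddy's bay at (49, -49) mm. Origin at the centre of its underside.
- tape: Bystander: roll of black tape lying flat beyond the cans, 96 mm across, 48 mm high. Origin at the centre of its underside.
- driver: Bystander: screwdriver between the robot and the cans, red handle, 150 mm long, 26 mm thick, lying across in front of the robot. Origin at the middle of its length, on the bench.
Mind the look-alikes: they are no part of the job. What is shaped like the can but purple is not meant.

How it is judged:
By the outcome, as a careful person would: the job done as asked, in the order asked, and still so for the second after the job is handed in, with the robot touching nothing.
It also fails if it takes over 70 s, if anything falls off the work surface, if the arm or the gripper's body presses on something with over 40 N, if the wrist force passes 120 N, or if a joint passes its speed limit or range.

## Working session

There is one attempt and no reset: what is moved stays moved. The work goes in short steps, Python scripts to look and compute and a tool call to move; the robot and the scene stay as the last step left them, time stands still between calls to the robot, and variables do not carry over. Pictures are saved under pics/ and viewed, at most 10 in all, crops included, and the job is handed in when it is done.

Besides the shell and the picture viewer there is one more tool, called after "Emit:" as a command line: name --argument value ..., lists and objects as JSON in quotes. send_rows: Moves the arm, as the interface text tells. Its arguments: {"type":"object","properties":{"steps":{"type":"string"}},"required":["steps"]}

```bash
mkdir -p pics; cat > h.py <<'E'
from workcell import *
import numpy as np, cv2
def load(n):
    c=np.load(f'{n}.npz'); return c['f'],c['z'],c['K'],c['T']
def snap(n,png=None):
    c=camera(n); np.savez(f'{n}.npz',f=c['frame'],z=c['range_z'],K=c['camera_matrix'],T=c['extrinsics'])
    if png: cv2.imwrite(f'pics/{png}.png',c['frame'][...,::-1])
    return load(n)
def cloud(z,K,T):
    v,u=np.mgrid[:z.shape[0],:z.shape[1]]
    p=np.stack([(u-K[0,2])/K[0,0]*z,(v-K[1,2])/K[1,1]*z,z],-1)
    R,t=T[:3,:3],T[:3,3]
    w=(p-t)@R; w[z<=0]=np.nan; return w
E
python3 - <<'E'
from h import *
for n in('scene','top'):
    f,z,K,T=snap(n,n+'0'); print(n,K[0,0],np.round(-T[:3,:3].T@T[:3,3],3),(z>0).mean())
o=get_obs();print(o['clock'],o['eef_pos'],o['tool_rot'],o['ft_force'],o['grip_width'])
E
```

```text
scene 438.4963674750059 [1.28  0.295 0.557] 0.9960034013605442
top 412.7139960055913 [ 4.140e-01 -1.000e-03  1.027e+00] 0.9959991496598639
0.1 [ 0.15509916 -0.4747201   0.23050859] [ 9.87563502e-01  1.57217712e-01 -1.41583823e-04 -9.49056693e-04] [ 1.09005202  0.9456897  -1.25165121] 0.08541898509224984
```

View pics/scene0.png

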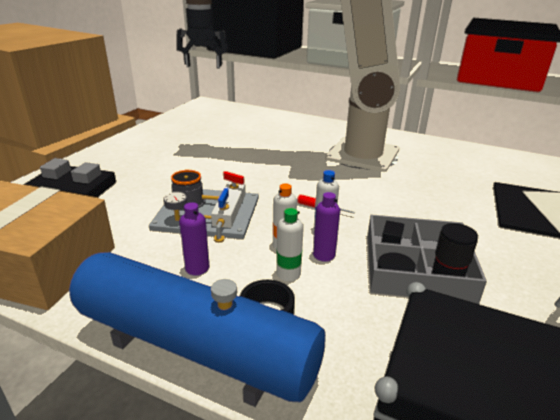

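View pics/top0.png

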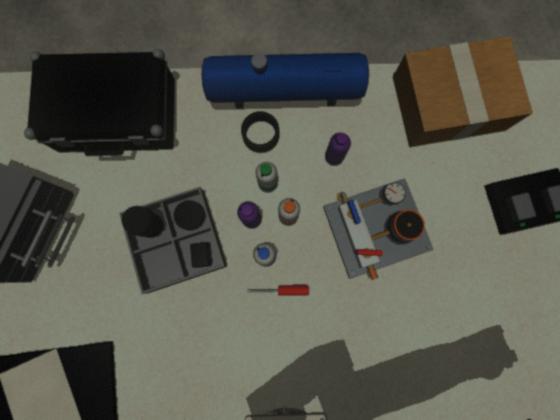

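Look-alikes (top image): orange-headed can (289,209) [chosen]; blue (264,253), green (266,175), purple (248,213) and (338,147). Station is right of the robot, caddy left; the red valve handle is at (368,253), blue at (355,211), dock at (407,226), and the empty bay at about (163,265).

```bash
cat > m.py <<'E'
from h import *
f,z,K,T=load('top'); w=cloud(z,K,T); hsv=cv2.cvtColor(f,cv2.COLOR_RGB2HSV)
def box(u0,u1,v0,v1):
    m=np.zeros(z.shape,bool); m[v0:v1,u0:u1]=1; return m
def rect(m):
    r=cv2.minAreaRect((w[m][:,:2]*1000).astype(np.float32)); return np.round(r[0],1),np.round(r[1],1),round(r[2],2)
# bench check
print('bench',np.nanmedian(w[box(280,320,310,330)],0))
S=box(315,440,172,285); 
m=S&(w[...,2]>.010)&(w[...,2]<.022); m=cv2.morphologyEx(m.astype(np.uint8),cv2.MORPH_OPEN,np.ones((3,3)))>0
print('base',rect(m))
m=box(110,235,180,300)&(w[...,2]>.047)&(w[...,2]<.06); m=cv2.morphologyEx(m.astype(np.uint8),cv2.MORPH_OPEN,np.ones((2,2)))>0
print('caddy',rect(m), m.sum())
for n,b in dict(orange=(275,303,192,226),blue=(250,280,238,268),green=(252,282,158,192),purple=(234,263,198,230),purple2=(322,354,128,168)).items():
    q=w[box(*b)]; h=q[q[:,2]>.138]; s=q[(q[:,2]>.105)&(q[:,2]<.118)]
    for k,p in(('head',h),('sh',s)):
        if len(p)>4:
            c,r=cv2.minEnclosingCircle((p[:,:2]*1000).astype(np.float32)); print(n,k,len(p),np.round(c,1),round(r,1),np.round(np.nanmedian(p,0),4))
H,Sa,V=hsv[...,0],hsv[...,1],hsv[...,2]
red=S&((H<6)|(H>174))&(Sa>150)&(w[...,2]>.07); blu=S&(H>100)&(H<130)&(Sa>120)&(w[...,2]>.07)
for n,m in(('red',red),('blu',blu)):
    p=w[m]; p=p[p[:,2]>.08]; print(n,m.sum(),len(p),np.median(p[:,2]),rect(m&(w[...,2]>.08)),p.mean(0)*1000)
m=box(385,440,200,250)&(w[...,2]>.078)&(w[...,2]<.095); print('dock',cv2.minEnclosingCircle((w[m][:,:2]*1000).astype(np.float32)),m.sum())
m=box(378,408,176,208)&(w[...,2]>.07)&(w[...,2]<.085); print('gauge',cv2.minEnclosingCircle((w[m][:,:2]*1000).astype(np.float32)),m.sum())
a=cv2.resize(f[130:300,220:440],None,fx=3.6,fy=3.5,interpolation=2)
cv2.imwrite('pics/crop1.png',a[...,::-1])
E
python3 m.py
```

```text
bench [ 0.30825447 -0.04179525 -0.00084838]
base (array([ 525.5, -242.2]), array([190.1, 220.9]), 17.15)
caddy (array([nan, nan]), array([0., 0.]), 0.0) 1221
orange head 113 [564.3 -22.5] 15.1 [ 0.5621 -0.0216  0.1446]
orange sh 88 [561.6 -21.6] 24.9 [ 0.551  -0.0187  0.1147]
blue head 118 [464.6  37.8] 14.9 [0.4626 0.0368 0.1446]
blue sh 93 [462.6  36.4] 24.9 [0.4628 0.0365 0.1148]
green head 112 [644.8  28.7] 14.4 [0.646  0.0278 0.1445]
green sh 97 [647.1  27.8] 25.1 [0.6327 0.0258 0.1151]
purple head 116 [556.9  72.7] 15.1 [0.5569 0.0697 0.1445]
purple sh 99 [556.8  70.1] 24.9 [0.5489 0.0676 0.1152]
purple2 head 112 [ 713.7 -141.9] 14.7 [ 0.7133 -0.1442  0.144 ]
purple2 sh 105 [ 712.7 -144.7] 25.2 [ 0.6983 -0.1372  0.1146]
red 109 109 0.08678676757180624 (array([ 461.4, -201.5]), array([55.1,  9.3]), 88.44) [ 461.26522064 -201.41197227   86.79468586]
blu 110 109 0.08648731405180879 (array([ 556.5, -172.4]), array([53.9, 10.4]), 18.35) [ 555.90668322 -172.35448153   86.44513257]
dock ((521.2400512695312, -298.05535888671875), 36.26887512207031) 753
gauge ((598.986083984375, -273.3659362792969), 26.58601951599121) 358
```

View pics/crop1.png

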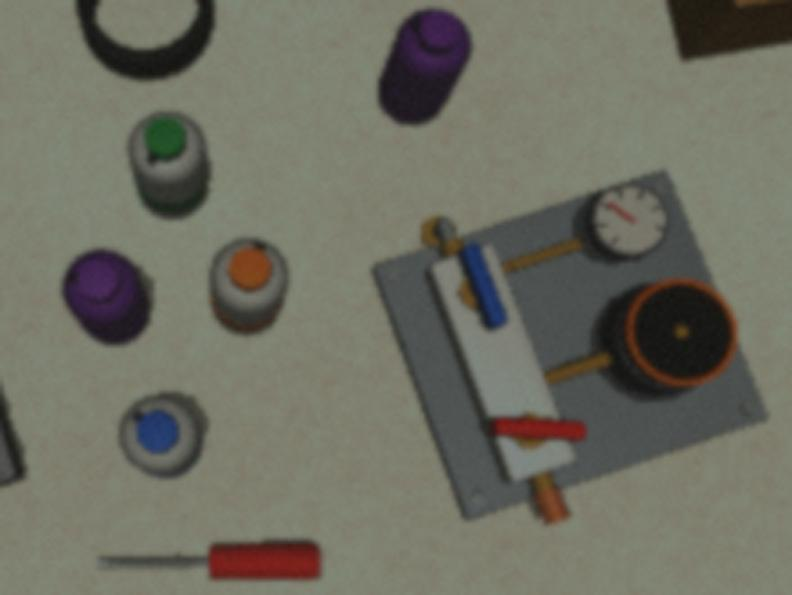

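The crop confirms the orange-headed can at (248,265), apart from the purple, green and blue ones. The base, handles, dock and gauge all agree on a station yaw of about 0.299. Next: fit the caddy and start towards the red valve.

```bash
python3 - <<'E'
from h import *
f,z,K,T=load('top'); w=cloud(z,K,T)
sub=w[180:300,110:235].reshape(-1,3); q=sub[(sub[:,2]>.049)&(sub[:,2]<.0575)]; q=q[np.isfinite(q).all(1)]
print(len(q)); 
# fit caddy pose: wall-top points lie on |lx| or |ly| in {0,97.5}
from scipy.optimize import least_squares
def res(p):
    c,s=np.cos(p[2]),np.sin(p[2]); d=q[:,:2]*1000-p[:2]; l=np.c_[c*d[:,0]+s*d[:,1],-s*d[:,0]+c*d[:,1]]
    e=np.abs(np.abs(l)[:,:,None]-np.array([0,97.5])).min(2); e=e.min(1)
    return e+ np.maximum(np.abs(l)-100,0).sum(1)
r0=cv2.minAreaRect((q[:,:2]*1000).astype(np.float32)); print(r0)
best=None
for a in np.linspace(0,.5,11):
  for sg in(1,-1):
    r=least_squares(res,[*r0[0],sg*a],loss='soft_l1',f_scale=2,diff_step=1e-3)
    if best is None or r.cost<best.cost: best=r
p=best.x;c,s=np.cos(p[2]),np.sin(p[2]);print(p,best.cost,np.median(res(p)),'bay',p[0]-49*c-49*s,p[1]-49*s+49*c,'lens',p[0]+49*c-49*s,p[1]+49*s+49*c)
l=sub[(sub[:,2]>.11)&(sub[:,2]<.13)];print('lens meas',cv2.minEnclosingCircle((l[:,:2]*1000).astype(np.float32)))
E
```

```text
1159
((506.75054931640625, 257.5940856933594), (200.78372192382812, 201.2999725341797), 17.062145233154297)
[5.07257892e+02 2.57554384e+02 3.01456835e-01] 24371.78471046692 2.370590598838433 bay 445.9188779070757 289.79605496374666 lens 539.4995631326985 318.89339767236686
lens meas ((544.697021484375, 316.7829895019531), 33.252071380615234)
```

Emit:
send_rows --steps "-0.1 0.03 0.027 0 0 0 0.12;-0.1 0.03 0.027 0 0 0 0.12;-0.1 0.03 0.027 0 0 0 0.12;-0.1 0.03 0.027 0 0 0 0.12;-0.1 0.03 0.027 0 0 0 0.12"

```text
clock: 0.52
eef_pos: [0.306, -0.3387, 0.2309]
tool_rot: [0.896, 0.444, -0.0, -0.0]
ft_force: [1.0, -0.9, 0.0]
grip_width: 0.0386
grasp_force: 0.0
```

Emit:
send_rows --steps "0.1 0.031 0.0273 0 0 0 0.124;0.1 0.031 0.0273 0 0 0 0.124;0.1 0.031 0.0273 0 0 0 0.124;0.1 0.031 0.0273 0 0 0 0.124;0.1 0.031 0.0273 0 0 0 0.124"

```text
clock: 0.93
eef_pos: [0.4612, -0.2019, 0.231]
tool_rot: [0.717, 0.697, -0.0, -0.0]
ft_force: [-0.3, -1.0, 0.0]
grip_width: 0.047
grasp_force: 0.0
```

Emit:
send_rows --steps "0.1 0 0 -0.03 0 0 0;0.1 0 0 -0.03 0 0 0;0.1 0 0 -0.03 0 0 0;0.1 0 0 -0.02 0 0 0;0.1 0 0 -0.01 0 0 0"

```text
clock: 1.35
eef_pos: [0.458, -0.2024, 0.1078]
tool_rot: [0.719, 0.695, -0.001, -0.003]
ft_force: [-1.7, -0.1, 0.0]
grip_width: 0.047
grasp_force: 0.0
```

```bash
python3 - <<'E'
from h import *
o=get_obs();print(np.round(o['joint_pos'],3))
f,z,K,T=snap('scene')
cv2.imwrite('pics/red1.png',cv2.resize(f[130:260,130:330],None,fx=4,fy=4)[...,::-1])
E
```

```text
[-0.416  0.337 -0.201  1.04  -0.     1.189]
```

View pics/red1.png

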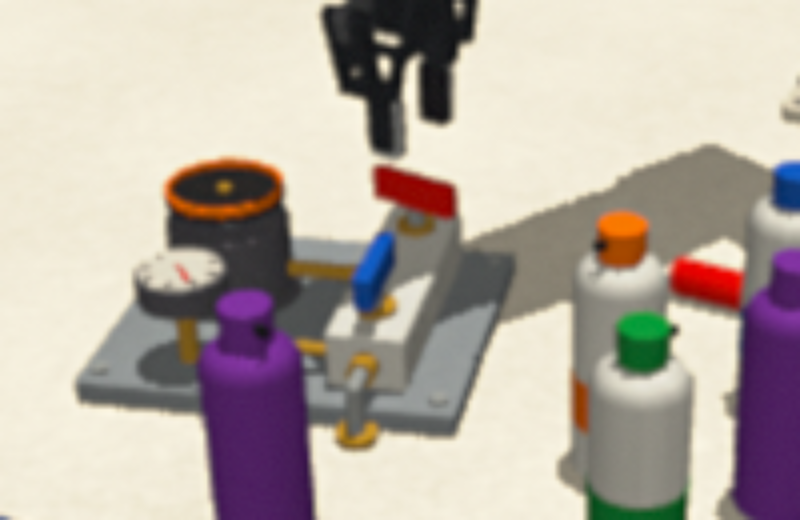

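The open fingers straddle the red bar (crop (415,190)). Descending and gripping.

Emit:
send_rows --steps "0.1 0 0 -0.02 0 0 0;0.1 0 0 -0.015 0 0 0;0.1 0 0 -0.01 0 0 0;0.1 0 0 -0.004 0 0 0;0.1 0 0 0 0 0 0"

```text
clock: 1.82
eef_pos: [0.4601, -0.2038, 0.0621]
tool_rot: [0.719, 0.695, -0.0, -0.0]
ft_force: [0.0, 0.4, 0.4]
grip_width: 0.0469
grasp_force: 0.0
```

Emit:
send_rows --steps "-1 0 0 0 0 0 0;-1 0 0 0 0 0 0;-1 0 0 0 0 0 0;-1 0 0 0 0 0 0;-1 0 0 0 0 0 0"

```text
clock: 2.23
eef_pos: [0.4605, -0.2043, 0.0635]
tool_rot: [0.719, 0.695, -0.0, 0.001]
ft_force: [-1.9, -0.9, 5.2]
grip_width: 0.0108
grasp_force: 59.3
```

Emit:
send_rows --steps "-1 0 0 0 0 0 -0.1;-1 0 0 0 0 0 -0.1;-1 0 0 0 0 0 -0.1;-1 0 0 0 0 0 -0.1;-1 0 0 0 0 0 -0.1"

```text
clock: 2.65
eef_pos: [0.4591, -0.2039, 0.0635]
tool_rot: [0.87, 0.493, -0.001, -0.0]
ft_force: [-6.9, -0.2, 10.4]
grip_width: 0.0109
grasp_force: 59.9
```

Emit:
send_rows --steps "-1 0 0 0 0 0 -0.1;-1 0 0 0 0 0 -0.1;-1 0 0 0 0 0 -0.1;-1 0 0 0 0 0 -0.1;-1 0 0 0 0 0 -0.1"

```text
clock: 3.07
eef_pos: [0.458, -0.2028, 0.0635]
tool_rot: [0.965, 0.262, -0.001, -0.001]
ft_force: [-9.1, 3.1, 13.1]
grip_width: 0.0107
grasp_force: 60.4
```

Emit:
send_rows --steps "-1 0 0 0 0 0 -0.05;-1 0 0 0 0 0 -0.05;-1 0 0 0 0 0 -0.03;-1 0 0 0 0 0 -0.02;-1 0 0 0 0 0 0"

```text
clock: 3.48
eef_pos: [0.4579, -0.2024, 0.0635]
tool_rot: [0.981, 0.192, -0.002, -0.001]
ft_force: [-8.9, 4.2, 13.5]
grip_width: 0.0112
grasp_force: 60.5
```

```bash
cat > s.py <<'E'
from h import *
o=get_obs()
from scipy.spatial.transform import Rotation as R
y=R.from_quat(o['tool_rot']).as_matrix()[:,1]
print(o['clock'],np.round(o['eef_pos'],4),'psi',np.degrees(np.arctan2(y[1],y[0])).round(2),np.round(o['ft_force'],1),np.round(o['ft_torque'],2),np.round(o['joint_pos'],3),o['grip_width'])
E
python3 s.py
```

```text
3.4833 [ 0.4579 -0.2024  0.0635] psi -67.92 [-8.9  4.2 13.5] [ 0.85  1.73 -0.02] [-0.417  0.385 -0.262  0.928  0.     2.34 ] 0.011195273314956426
```

Emit:
send_rows --steps "-1 0 0 0 0 0 -0.02;-1 0 0 0 0 0 -0.02;-1 0 0 0 0 0 -0.02;-1 0 0 0 0 0 0;-1 0 0 0 0 0 0"

```text
clock: 3.9
eef_pos: [0.4578, -0.2023, 0.0635]
tool_rot: [0.986, 0.164, -0.002, -0.001]
ft_force: [-9.0, 2.7, 13.4]
grip_width: 0.0107
grasp_force: 62.2
```

```bash
python3 s.py
```

```text
3.9 [ 0.4578 -0.2023  0.0635] psi -71.12 [-9.   2.7 13.4] [0.72 1.84 1.24] [-0.416  0.385 -0.262  0.928  0.     2.396] 0.010742696931679107
```

Emit:
send_rows --steps "0.1 0 0 0 0 0 0;0.1 0 0 0 0 0 0;0.1 0 0 0 0 0 0;0.1 0 0 0 0 0 0;0.1 0 0 0.02 0 0 0"

```text
clock: 4.32
eef_pos: [0.4578, -0.2027, 0.0791]
tool_rot: [0.987, 0.162, -0.003, -0.002]
ft_force: [-0.0, -0.1, -0.3]
grip_width: 0.0471
grasp_force: 0.0
```

Emit:
send_rows --steps "0.1 0 0 0.03 0 0 0;0.1 0.02 0 0.02 0 0 0;0.1 0.03 0.01 0 0 0 0;0.1 0.03 0.01 0 0 0 0;0.1 0.01 0.005 0 0 0 0"

```text
clock: 4.73
eef_pos: [0.5546, -0.1783, 0.133]
tool_rot: [0.987, 0.163, 0.002, 0.001]
ft_force: [0.0, -0.9, -0.3]
grip_width: 0.0466
grasp_force: 0.0
```

Emit:
send_rows --steps "0.1 0 0 0 0 0 0;0.1 0 0 0 0 0 0;0.1 0 0 0 0 0 0;0.1 0 0 0 0 0 0;0.1 0 0 0 0 0 0"

```text
clock: 5.15
eef_pos: [0.5492, -0.1792, 0.1322]
tool_rot: [0.987, 0.162, -0.0, -0.0]
ft_force: [-0.2, 0.5, 0.3]
grip_width: 0.0469
grasp_force: 0.0
```

```bash
python3 s.py; python3 - <<'E'
from h import *
f,z,K,T=snap('scene')
cv2.imwrite('pics/red2.png',cv2.resize(f[130:260,130:330],None,fx=4,fy=4)[...,::-1])
E
```

```text
5.15 [ 0.5492 -0.1792  0.1322] psi -71.39 [-0.2  0.5  0.3] [-0.01  0.03 -0.08] [-0.315  0.452  0.045  1.165 -0.     2.502] 0.04687261379958288
```

View pics/red2.png

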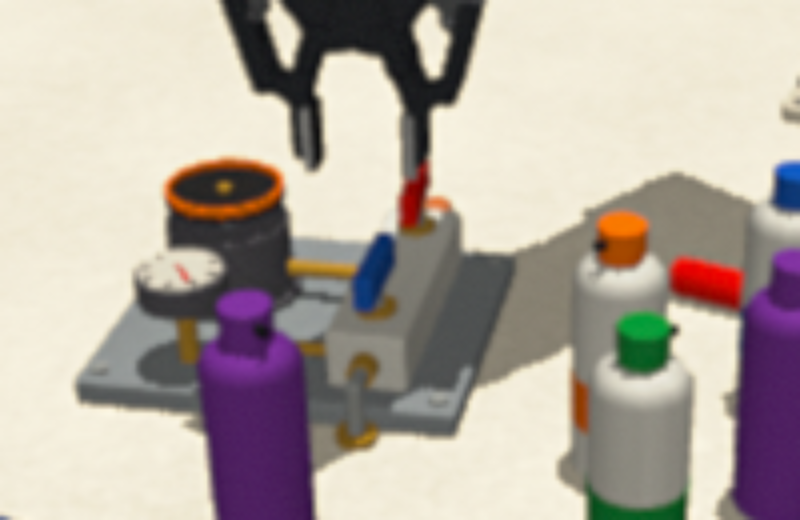

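The red bar (415,195) now lies along the manifold, so the vent is closed. Next, the blue valve (375,272).

Emit:
send_rows --steps "0.1 0.007 0.0055 0 0 0 0;0.1 0 0 0 0 0 0;0.1 0 0 -0.02 0 0 0;0.1 0 0 -0.02 0 0 0;0.1 0 0 -0.015 0 0 0"

```text
clock: 5.62
eef_pos: [0.5572, -0.173, 0.0763]
tool_rot: [0.987, 0.162, -0.0, -0.0]
ft_force: [-0.3, -0.3, -0.3]
grip_width: 0.0468
grasp_force: 0.0
```

Emit:
send_rows --steps "0.1 0 0 -0.01 0 0 0;0.1 0 0 -0.005 0 0 0;0.1 0 0 0 0 0 0;-1 0 0 0 0 0 0;-1 0 0 0 0 0 0"

```text
clock: 6.03
eef_pos: [0.5582, -0.1735, 0.0634]
tool_rot: [0.987, 0.162, 0.001, 0.0]
ft_force: [0.2, -0.5, -0.1]
grip_width: 0.0237
grasp_force: 0.0
```

Emit:
send_rows --steps "-1 0 0 0 0 0 0;-1 0 0 0 0 0 0;-1 0 0 0 0 0 0;-1 0 0 0 0 0 0;-1 0 0 0 0 0 0"

```text
clock: 6.45
eef_pos: [0.5573, -0.1712, 0.0637]
tool_rot: [0.987, 0.163, 0.001, -0.002]
ft_force: [-1.9, 5.8, 5.1]
grip_width: 0.0106
grasp_force: 60.0
```

```bash
python3 s.py
```

```text
6.45 [ 0.5573 -0.1712  0.0637] psi -71.26 [-1.9  5.8  5.1] [ 1.21  0.42 -0.08] [-0.3    0.523 -0.032  1.016  0.004  2.515] 0.010631543981521144
```

Emit:
send_rows --steps "-1 0 0 0 0 0 0.1;-1 0 0 0 0 0 0.1;-1 0 0 0 0 0 0.1;-1 0 0 0 0 0 0.1;-1 0 0 0 0 0 0.1"

```text
clock: 6.87
eef_pos: [0.557, -0.1707, 0.0637]
tool_rot: [0.915, 0.404, 0.001, -0.002]
ft_force: [-3.1, 7.9, 5.5]
grip_width: 0.0109
grasp_force: 60.2
```

Emit:
send_rows --steps "-1 0 0 0 0 0 0.1;-1 0 0 0 0 0 0.1;-1 0 0 0 0 0 0.1;-1 0 0 0 0 0 0.1;-1 0 0 0 0 0 0.1"

```text
clock: 7.28
eef_pos: [0.5564, -0.1704, 0.0637]
tool_rot: [0.786, 0.618, 0.001, -0.002]
ft_force: [-5.2, 8.2, 6.8]
grip_width: 0.0107
grasp_force: 60.4
```

Emit:
send_rows --steps "-1 0 0 0 0 0 0.1;-1 0 0 0 0 0 0.1;-1 0 0 0 0 0 0.1;-1 0 0 0 0 0 0.1;-1 0 0 0 0 0 0.04"

```text
clock: 7.7
eef_pos: [0.5559, -0.1703, 0.0637]
tool_rot: [0.633, 0.774, 0.001, -0.002]
ft_force: [-6.0, 6.7, 7.4]
grip_width: 0.011
grasp_force: 60.5
```

Emit:
send_rows --steps "-1 0 0 0 0 0 0.02;-1 0 0 0 0 0 0.02;-1 0 0 0 0 0 0.02;-1 0 0 0 0 0 0;-1 0 0 0 0 0 0"

```text
clock: 8.12
eef_pos: [0.5558, -0.1704, 0.0637]
tool_rot: [0.611, 0.791, 0.002, -0.002]
ft_force: [-5.8, 7.4, 8.0]
grip_width: 0.011
grasp_force: 60.9
```

```bash
python3 s.py
```

```text
8.1167 [ 0.5558 -0.1704  0.0637] psi 14.63 [-5.8  7.4  8. ] [ 1.65  1.18 -0.48] [-0.3    0.522 -0.034  1.019  0.005  1.016] 0.01096065532844296
```

Emit:
send_rows --steps "-1 0 0 0 0 0 0.02;-1 0 0 0 0 0 0.02;-1 0 0 0 0 0 0;-1 0 0 0 0 0 0;-1 0 0 0 0 0 0"

```text
clock: 8.53
eef_pos: [0.5558, -0.1704, 0.0637]
tool_rot: [0.596, 0.803, 0.002, -0.002]
ft_force: [-5.0, 8.6, 8.1]
grip_width: 0.0107
grasp_force: 67.8
```

```bash
python3 s.py
```

```text
8.5333 [ 0.5558 -0.1704  0.0637] psi 16.8 [-5.   8.6  8.1] [ 1.83  1.15 -1.2 ] [-0.3    0.522 -0.034  1.019  0.005  0.978] 0.01070450081599019
```

Emit:
send_rows --steps "0.1 0 0 0 0 0 0;0.1 0 0 0 0 0 0;0.1 0 0 0 0 0 0;0.1 0 0 0 0 0 0;0.1 0 0 0.02 0 0 0"

```text
clock: 8.95
eef_pos: [0.5546, -0.1727, 0.0788]
tool_rot: [0.596, 0.803, -0.001, -0.003]
ft_force: [0.0, 0.1, 0.6]
grip_width: 0.0473
grasp_force: 0.0
```

Emit:
send_rows --steps "1 0 0 0.04 0 0 0;1 0 0 0.04 0 0 0;1 0 0 0.04 0 0 0;1 0 0 0.04 0 0 0;1 0 0 0 0 0 -0.1"

```text
clock: 9.37
eef_pos: [0.5614, -0.1749, 0.2524]
tool_rot: [0.636, 0.772, 0.003, 0.008]
ft_force: [0.7, 0.1, 1.6]
grip_width: 0.0853
grasp_force: 0.0
```

Emit:
send_rows --steps "1 0.001 0.037 0 0 0 -0.1;1 0.001 0.037 0 0 0 -0.05;1 0.002 0.037 0 0 0 0;1 0.002 0.037 0 0 0 0;1 0 0 0 0 0 0"

```text
clock: 9.78
eef_pos: [0.5636, -0.0195, 0.2425]
tool_rot: [0.688, 0.725, 0.001, -0.001]
ft_force: [-1.0, -0.6, -0.1]
grip_width: 0.0854
grasp_force: 0.0
```

```bash
python3 s.py; python3 - <<'E'
from h import *
f,z,K,T=snap('scene')
cv2.imwrite('pics/blue2.png',cv2.resize(f[60:290,130:380],None,fx=2.6,fy=2.6)[...,::-1])
E
```

```text
9.7833 [ 0.5636 -0.0195  0.2425] psi 2.98 [-1.  -0.6 -0.1] [-0.02  0.01  0.03] [-0.036  0.365  0.206  1.411  0.003  1.483] 0.08536677193939231
```

View pics/blue2.png

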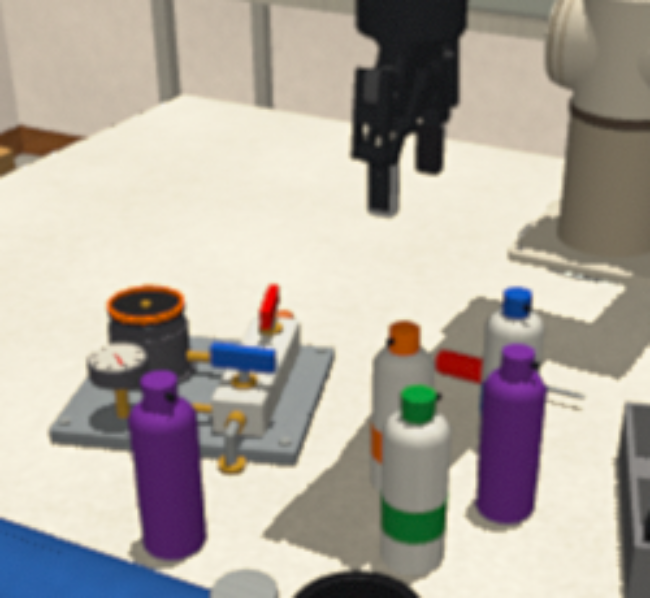

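The blue bar (243,357) is now across the manifold, so the supply is open; the red one (270,305) is unchanged. The gripper is above the orange can (403,335). Descending over it.

Emit:
send_rows --steps "1 -0.001 -0.0022 -0.03 0 0 0;1 0 0 -0.035 0 0 0;1 0 0 -0.03 0 0 0;1 0 0 -0.02 0 0 0;1 0 0 0 0 0 0"

```text
clock: 10.25
eef_pos: [0.5586, -0.0286, 0.1222]
tool_rot: [0.692, 0.722, -0.003, -0.004]
ft_force: [-0.5, 0.5, -0.4]
grip_width: 0.0855
grasp_force: 0.0
```

Emit:
send_rows --steps "1 0 0 -0.02 0 0 0;1 0 0 -0.015 0 0 0;1 0 0 -0.0105 0 0 0;1 0 0 0 0 0 0;1 0 0 0 0 0 0"

```text
clock: 10.67
eef_pos: [0.5626, -0.028, 0.0824]
tool_rot: [0.691, 0.723, 0.0, 0.0]
ft_force: [0.0, 0.8, -0.2]
grip_width: 0.0853
grasp_force: 0.0
```

```bash
python3 s.py
```

```text
10.6667 [ 0.5626 -0.028   0.0824] psi 2.54 [ 0.   0.8 -0.2] [0.02 0.03 0.09] [-0.05   0.469 -0.069  1.033 -0.     1.477] 0.08533093201604466
```

Emit:
send_rows --steps "1 0 0.006 0 0 0 0;1 0 0 0 0 0 0;1 0 0 0 0 0 0;-1 0 0 0 0 0 0;-1 0 0 0 0 0 0"

```text
clock: 11.08
eef_pos: [0.5626, -0.0214, 0.0824]
tool_rot: [0.691, 0.723, 0.0, 0.0]
ft_force: [0.3, -0.6, -0.4]
grip_width: 0.0638
grasp_force: 0.0
```

Emit:
send_rows --steps "-1 0 0 0 0 0 0;-1 0 0 0 0 0 0;-1 0 0 0 0 0 0;-1 0 0 0 0 0 0;-1 0 0 0 0 0 0"

```text
clock: 11.5
eef_pos: [0.5623, -0.0215, 0.0825]
tool_rot: [0.691, 0.723, 0.0, 0.0]
ft_force: [-2.1, -0.7, 5.2]
grip_width: 0.0483
grasp_force: 61.9
```

```bash
python3 s.py
```

```text
11.5 [ 0.5623 -0.0215  0.0825] psi 2.58 [-2.1 -0.7  5.2] [ 0.03  0.44 -0.02] [-0.038  0.468 -0.07   1.032  0.     1.488] 0.048329798766694916
```

Emit:
send_rows --steps "-1 0 0 0.02 0 0 0;-1 0 0 0.035 0 0 0;-1 0 0 0.04 0 0 0;-1 0 0 0.04 0 0 0;-1 0 0 0.03 0 0 0"

```text
clock: 11.92
eef_pos: [0.5626, -0.0215, 0.2493]
tool_rot: [0.691, 0.723, 0.001, 0.001]
ft_force: [1.1, -0.5, -2.2]
grip_width: 0.0488
grasp_force: 63.1
```

Emit:
send_rows --steps "-1 0 0 0 0 0 0;-1 -0.003 -0.02 0 0 0 0;-1 -0.005 -0.033 0 0 0 0;-1 -0.005 -0.035 0 0 0 0;-1 -0.005 -0.035 0 0 0 0"

```text
clock: 12.33
eef_pos: [0.5434, -0.1451, 0.2449]
tool_rot: [0.69, 0.723, -0.001, -0.001]
ft_force: [0.8, -0.2, -2.4]
grip_width: 0.0488
grasp_force: 63.0
```

Emit:
send_rows --steps "-1 -0.005 -0.035 0 0 0 0;-1 -0.005 -0.035 0 0 0 0;-1 -0.005 -0.035 0 0 0 0;-1 -0.005 -0.028 0 0 0 0;-1 -0.003 -0.02 0 0 0 0"

```text
clock: 12.75
eef_pos: [0.5197, -0.3002, 0.2445]
tool_rot: [0.692, 0.722, -0.001, -0.001]
ft_force: [0.3, -0.4, -3.0]
grip_width: 0.0484
grasp_force: 63.0
```

Emit:
send_rows --steps "-1 0 0 0 0 0 0;-1 0 0 0 0 0 0;-1 0 0 0 0 0 0;-1 0 0 0 0 0 0;-1 0 0 0 0 0 0"

```text
clock: 13.17
eef_pos: [0.5215, -0.2963, 0.2464]
tool_rot: [0.69, 0.723, 0.0, -0.0]
ft_force: [-0.0, 0.2, -2.1]
grip_width: 0.0486
grasp_force: 63.1
```

```bash
python3 s.py;  python3 - <<'E'
from h import *
f,z,K,T=snap('scene'); w=cloud(z,K,T)
cv2.imwrite('pics/dock1.png',cv2.resize(f[40:270,100:350],None,fx=2.6,fy=2.6)[...,::-1])
E
```

```text
13.1667 [ 0.5215 -0.2963  0.2464] psi 2.68 [-0.   0.2 -2.1] [-0.01 -0.01 -0.02] [-0.517  0.44   0.329  1.46   0.     1.007] 0.04856799997214724
```

View pics/dock1.png

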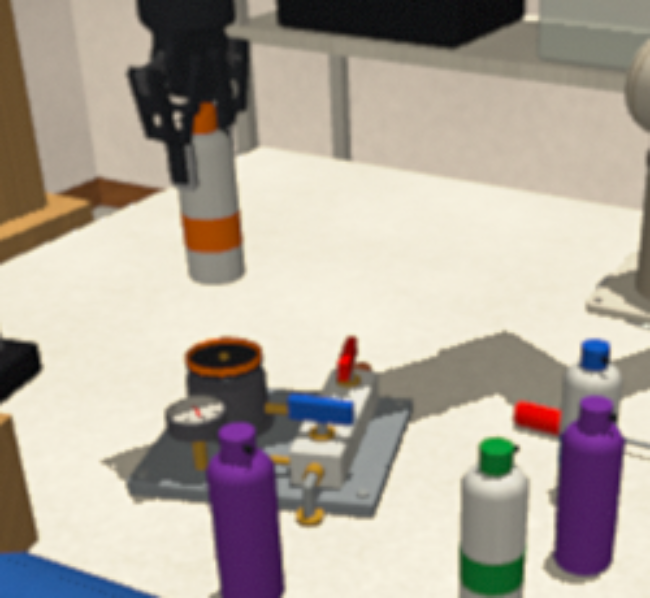

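The can hangs upright (212,200) over the dock (225,355). Lowering it.

Emit:
send_rows --steps "-1 0 -0.0015 -0.02 0 0 0;-1 0 0 -0.02 0 0 0;-1 0 0 -0.015 0 0 0;-1 0 0 -0.012 0 0 0;-1 0 0 -0.006 0 0 0"

```text
clock: 13.63
eef_pos: [0.5206, -0.2976, 0.1719]
tool_rot: [0.691, 0.723, -0.0, -0.002]
ft_force: [0.1, -0.2, -3.3]
grip_width: 0.0486
grasp_force: 63.0
```

Emit:
send_rows --steps "-1 0 0 -0.004 0 0 0;-1 0 0 -0.004 0 0 0;-1 0 0 -0.003 0 0 0;-1 0 0 -0.003 0 0 0;-1 0 0 0 0 0 0"

```text
clock: 14.05
eef_pos: [0.5218, -0.2991, 0.1615]
tool_rot: [0.691, 0.723, 0.0, 0.001]
ft_force: [-3.0, 0.4, 6.2]
grip_width: 0.0484
grasp_force: 63.9
```

```bash
python3 s.py
```

```text
14.05 [ 0.5218 -0.2991  0.1615] psi 2.58 [-3.   0.4  6.2] [ 0.39  0.62 -0.01] [-0.521  0.475  0.162  1.255  0.     1.005] 0.04837352592411347
```

Emit:
send_rows --steps "-1 0 0 -0.003 0 0 0;-1 0 0 -0.003 0 0 0;-1 0 0 -0.003 0 0 0;-1 0 0 -0.002 0 0 0;-1 0 0 0 0 0 0"

```text
clock: 14.47
eef_pos: [0.5218, -0.2994, 0.1533]
tool_rot: [0.691, 0.723, 0.001, 0.002]
ft_force: [-5.8, 2.3, 15.6]
grip_width: 0.049
grasp_force: 64.9
```

Emit:
send_rows --steps "-1 0 0 -0.002 0 0 0;-1 0 0 -0.001 0 0 0;-1 0 0 0 0 0 0;-1 0 0 0 0 0 0;-1 0 0 0 0 0 0"

```text
clock: 14.88
eef_pos: [0.5218, -0.2996, 0.1532]
tool_rot: [0.691, 0.723, 0.001, 0.003]
ft_force: [-9.5, 4.1, 27.3]
grip_width: 0.0484
grasp_force: 66.2
```

The depth has stopped at 0.153 while the force rose to 27 N, so the pad is fully down. Holding.

Emit:
send_rows --steps "-1 0 0 0 0 0 0;-1 0 0 0 0 0 0;-1 0 0 0 0 0 0;-1 0 0 0 0 0 0;-1 0 0 0 0 0 0"

```text
clock: 15.3
eef_pos: [0.5218, -0.2996, 0.1532]
tool_rot: [0.691, 0.723, 0.001, 0.003]
ft_force: [-9.9, 4.9, 27.8]
grip_width: 0.0491
grasp_force: 66.2
```

Emit:
send_rows --steps "-1 0 0 0 0 0 0;-1 0 0 0 0 0 0;-1 0 0 0 0 0 0;-1 0 0 0 0 0 0;-1 0 0 0 0 0 0"

```text
clock: 15.72
eef_pos: [0.5218, -0.2996, 0.1532]
tool_rot: [0.691, 0.723, 0.001, 0.003]
ft_force: [-10.1, 4.6, 27.7]
grip_width: 0.0486
grasp_force: 66.2
```

Emit:
send_rows --steps "-1 0 0 0 0 0 0;-1 0 0 0 0 0 0;-1 0 0 0 0 0 0;-1 0 0 0 0 0 0;-1 0 0 0 0 0 0"

```text
clock: 16.13
eef_pos: [0.5218, -0.2997, 0.1532]
tool_rot: [0.691, 0.723, 0.001, 0.004]
ft_force: [-8.5, 5.2, 28.2]
grip_width: 0.0484
grasp_force: 66.2
```

Emit:
send_rows --steps "-1 0 0 0 0 0 0;-1 0 0 0 0 0 0;-1 0 0 0 0 0 0;-1 0 0 0 0 0 0;-1 0 0 0 0 0 0"

```text
clock: 16.55
eef_pos: [0.5218, -0.2996, 0.1531]
tool_rot: [0.691, 0.723, 0.001, 0.003]
ft_force: [-10.4, 4.5, 27.1]
grip_width: 0.048
grasp_force: 66.2
```

Emit:
send_rows --steps "-1 0 0 0 0 0 0;-1 0 0 0 0 0 0;-1 0 0 0 0 0 0;-1 0 0 0 0 0 0;-1 0 0 0 0 0 0"

```text
clock: 16.97
eef_pos: [0.5218, -0.2996, 0.1532]
tool_rot: [0.691, 0.723, 0.001, 0.003]
ft_force: [-9.2, 5.0, 27.5]
grip_width: 0.0484
grasp_force: 66.2
```

Emit:
send_rows --steps "-1 0 0 0 0 0 0;-1 0 0 0 0 0 0;-1 0 0 0 0 0 0;-1 0 0 0 0 0 0;-1 0 0 0 0 0 0"

```text
clock: 17.38
eef_pos: [0.5218, -0.2997, 0.1531]
tool_rot: [0.691, 0.723, 0.001, 0.003]
ft_force: [-9.7, 4.3, 27.0]
grip_width: 0.0482
grasp_force: 66.2
```

Emit:
send_rows --steps "-1 0 0 0 0 0 0;-1 0 0 0 0 0 0;-1 0 0 0 0 0 0;-1 0 0 0 0 0 0;-1 0 0 0 0 0 0"

```text
clock: 17.8
eef_pos: [0.5218, -0.2997, 0.1532]
tool_rot: [0.691, 0.723, 0.001, 0.004]
ft_force: [-10.0, 5.4, 27.1]
grip_width: 0.0485
grasp_force: 66.2
```

```bash
python3 s.py
```

```text
17.8 [ 0.5218 -0.2997  0.1532] psi 2.57 [-10.    5.4  27.1] [1.23 2.51 0.03] [-5.210e-01  4.770e-01  1.430e-01  1.229e+00 -1.000e-03  1.005e+00] 0.048504391269621284
```

Held fully down for about 3 s. Lifting and carrying to the bay.

Emit:
send_rows --steps "-1 0 0 0.012 0 0 0;-1 0 0 0.012 0 0 0;-1 0 0 0.025 0 0 0;-1 0 0 0.032 0 0 0;-1 0 0 0.028 0 0 0"

```text
clock: 18.22
eef_pos: [0.5213, -0.299, 0.2564]
tool_rot: [0.691, 0.723, 0.0, 0.0]
ft_force: [0.9, -0.2, -3.0]
grip_width: 0.0485
grasp_force: 63.0
```

Emit:
send_rows --steps "-1 -0.0025 0.021 0 0 0 0.03;-1 -0.0045 0.035 0 0 0 0.115;-1 -0.0045 0.035 0 0 0 0.115;-1 -0.0045 0.035 0 0 0 0.115;-1 -0.0045 0.035 0 0 0 0.115"

```text
clock: 18.63
eef_pos: [0.5006, -0.1368, 0.2551]
tool_rot: [0.493, 0.87, 0.0, 0.001]
ft_force: [0.1, 1.2, -2.3]
grip_width: 0.0487
grasp_force: 63.1
```

Emit:
send_rows --steps "-1 -0.0045 0.035 0 0 0 0.115;-1 -0.0045 0.035 0 0 0 0.115;-1 -0.0045 0.035 0 0 0 0.115;-1 -0.0045 0.035 0 0 0 0.115;-1 -0.0045 0.035 0 0 0 0.115"

```text
clock: 19.05
eef_pos: [0.4781, 0.0386, 0.2553]
tool_rot: [0.226, 0.974, 0.0, 0.001]
ft_force: [0.7, 0.3, -3.0]
grip_width: 0.0484
grasp_force: 63.1
```

Emit:
send_rows --steps "-1 -0.0045 0.035 0 0 0 0.115;-1 -0.0045 0.035 0 0 0 0.115;-1 -0.0045 0.035 0 0 0 0.115;-1 -0.0045 0.035 0 0 0 0.115;-1 -0.0045 0.035 0 0 0 0.115"

```text
clock: 19.47
eef_pos: [0.4556, 0.2138, 0.2553]
tool_rot: [-0.06, 0.998, 0.0, 0.001]
ft_force: [1.2, -0.2, -2.7]
grip_width: 0.0485
grasp_force: 63.1
```

Emit:
send_rows --steps "-1 -0.0045 0.035 0 0 0 0.115;-1 -0.0025 0.021 0 0 0 0.03;-1 -0.0025 0.021 0 0 0 0.03;-1 0 0 0 0 0 0;-1 0 0 0 0 0 0"

```text
clock: 19.88
eef_pos: [0.4461, 0.2901, 0.2547]
tool_rot: [-0.145, 0.989, -0.0, 0.0]
ft_force: [-0.8, -1.2, -3.8]
grip_width: 0.0483
grasp_force: 63.1
```

Emit:
send_rows --steps "-1 0 0 0 0 0 0;-1 0 0 0 0 0 0;-1 0 0 0 0 0 0;-1 0 0 0 0 0 0;-1 0 0 0 0 0 0"

```text
clock: 20.3
eef_pos: [0.4465, 0.2883, 0.255]
tool_rot: [-0.143, 0.99, 0.0, 0.0]
ft_force: [0.5, 0.9, -2.2]
grip_width: 0.0482
grasp_force: 63.2
```

```bash
python3 s.py;  python3 - <<'E'
from h import *
f,z,K,T=snap('scene')
cv2.imwrite('pics/bay1.png',cv2.resize(f[40:310,300:560],None,fx=2.2,fy=2.2)[...,::-1])
E
```

```text
20.3 [0.4465 0.2883 0.255 ] psi 106.49 [ 0.5  0.9 -2.2] [ 0.03 -0.02 -0.05] [ 0.573  0.295  0.14   1.415 -0.     0.286] 0.04822943351861448
```

View pics/bay1.png

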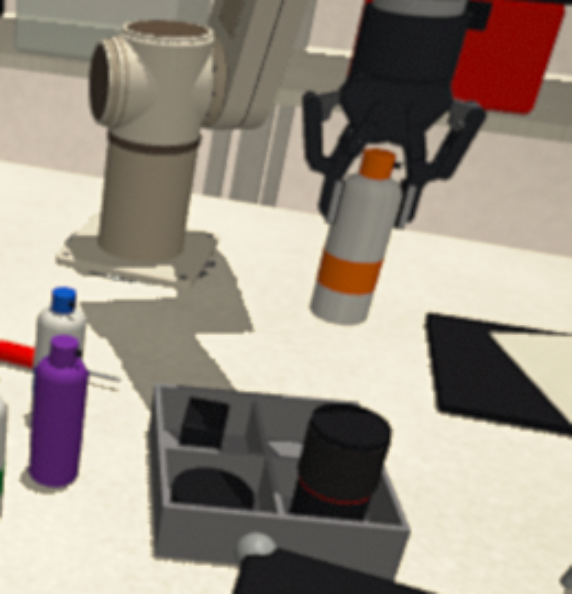

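The can (355,240) hangs over the empty bay behind the lens (345,460). Checking its tilt numerically before lowering.

```bash
python3 - <<'E'
from h import *
from scipy.optimize import least_squares
f,z,K,T=load('scene'); w=cloud(z,K,T).reshape(-1,3)
q=w[(abs(w[:,0]-.446)<.05)&(abs(w[:,1]-.289)<.06)&(w[:,2]>.15)&(w[:,2]<.23)]
print(len(q),q[:,2].min(), w[(abs(w[:,0]-.446)<.05)&(abs(w[:,1]-.289)<.05)&(w[:,2]>.1),2].min())
g=lambda p:np.hypot(q[:,0]-p[0]-p[2]*(q[:,2]-.19),q[:,1]-p[1]-p[3]*(q[:,2]-.19))-.025
r=least_squares(g,[.446,.289,0,0],loss='soft_l1',f_scale=.001);print(r.x.round(4),np.median(abs(g(r.x))))
E
```

```text
754 0.1728014066620922 0.1728014066620922
[0.4445 0.2856 0.0125 0.0176] 0.0006749104100542604
```

Emit:
send_rows --steps "-1 0 0.002 -0.025 0 0 0;-1 0 0.001 -0.035 0 0 0;-1 0 0 -0.035 0 0 0;-1 0 0 -0.03 0 0 0;-1 0 0 -0.02 0 0 0"

```text
clock: 20.77
eef_pos: [0.4447, 0.2907, 0.1066]
tool_rot: [-0.144, 0.99, -0.001, -0.002]
ft_force: [-0.4, -0.7, -2.9]
grip_width: 0.0485
grasp_force: 63.1
```

Emit:
send_rows --steps "-1 0 0 -0.01 0 0 0;-1 0 0 -0.005 0 0 0;-1 0 0 -0.002 0 0 0;-1 0 0 0 0 0 0;-1 0 0 0 0 0 0"

```text
clock: 21.18
eef_pos: [0.4475, 0.2928, 0.0944]
tool_rot: [-0.144, 0.99, 0.001, 0.001]
ft_force: [-0.2, 0.4, -2.5]
grip_width: 0.0482
grasp_force: 63.2
```

Emit:
send_rows --steps "-1 0 0 -0.002 0 0 0;-1 0 0 -0.001 0 0 0;-1 0 0 -0.001 0 0 0;-1 0 0 0 0 0 0;-1 0 0 0 0 0 0"

```text
clock: 21.6
eef_pos: [0.4463, 0.292, 0.0889]
tool_rot: [-0.144, 0.99, -0.0, 0.0]
ft_force: [-0.3, 0.2, -3.1]
grip_width: 0.0489
grasp_force: 63.2
```

```bash
python3 s.py
```

```text
21.6 [0.4463 0.292  0.0889] psi 106.57 [-0.3  0.2 -3.1] [-0.03 -0.03 -0.  ] [ 0.579  0.41  -0.145  1.016 -0.     0.29 ] 0.04885647229250492
```

Emit:
send_rows --steps "-1 0 0 -0.001 0 0 0;-1 0 0 -0.001 0 0 0;-1 0 0 0 0 0 0;-1 0 0 0 0 0 0;-1 0 0 0 0 0 0"

```text
clock: 22.02
eef_pos: [0.4467, 0.2922, 0.0875]
tool_rot: [-0.144, 0.99, 0.0, 0.001]
ft_force: [-1.1, -2.0, 4.3]
grip_width: 0.0485
grasp_force: 63.7
```

Contact at 0.0875 with the weight off the gripper. Opening part way and lifting straight up.

Emit:
send_rows --steps "0.3 0 0 0 0 0 0;0.5 0 0 0 0 0 0;0.6 0 0 0 0 0 0;0.6 0 0 0 0 0 0;0.6 0 0 0 0 0 0"

```text
clock: 22.43
eef_pos: [0.4462, 0.292, 0.0866]
tool_rot: [-0.144, 0.99, -0.0, -0.0]
ft_force: [-0.1, 0.3, -0.7]
grip_width: 0.0684
grasp_force: 0.0
```

Emit:
send_rows --steps "0.6 0 0 0.015 0 0 0;0.6 0 0 0.025 0 0 0;0.6 0 0 0.035 0 0 0;0.6 0 0 0.035 0 0 0;0.6 0 0 0.035 0 0 0"

```text
clock: 22.85
eef_pos: [0.4459, 0.2918, 0.233]
tool_rot: [-0.144, 0.99, -0.0, -0.0]
ft_force: [-0.9, 0.5, -0.2]
grip_width: 0.0681
grasp_force: 0.0
```

Emit:
send_rows --steps "0.6 0 0 0.03 0 0 0;0.6 -0.02 0.02 0 0 0 0;0.6 -0.02 0.02 0 0 0 0;0.6 -0.02 0.02 0 0 0 0;0.6 0 0 0 0 0 0"

```text
clock: 23.27
eef_pos: [0.3834, 0.3547, 0.2621]
tool_rot: [-0.146, 0.989, 0.001, -0.0]
ft_force: [0.5, -0.0, -0.5]
grip_width: 0.0682
grasp_force: 0.0
```

```bash
python3 s.py;  python3 - <<'E'
from h import *
f,z,K,T=snap('scene','end')
snap('top')
E
python3 m.py | grep -v purple
```

```text
23.2667 [0.3834 0.3547 0.2621] psi 106.84 [ 0.5 -0.  -0.5] [-0.01 -0.05 -0.01] [0.745 0.275 0.13  1.426 0.002 0.451] 0.06822578002844205
bench [ 0.30828769 -0.04130332 -0.00090201]
base (array([ 525.6, -241.9]), array([189.9, 220.7]), 17.1)
caddy (array([503. , 264.3]), array([197.8, 216.9]), 16.96) 1206
blue head 116 [464.8  37.8] 15.0 [0.4626 0.0367 0.145 ]
blue sh 90 [462.5  36.3] 24.8 [0.4587 0.0349 0.1151]
green head 113 [645.2  28.9] 14.8 [0.6462 0.0285 0.1447]
green sh 95 [647.5  27.4] 25.1 [0.6333 0.0261 0.115 ]
red 123 118 0.08684670423791817 (array([ 461.1, -201.9]), array([55.2, 10.7]), 23.03) [ 460.59607968 -201.78025366   86.62750271]
blu 99 99 0.08729607592291323 (array([ 556. , -173.6]), array([ 9.8, 57.2]), 13.62) [ 556.07219773 -173.10235833   87.12101772]
dock ((522.2223510742188, -297.2840881347656), 36.053627014160156) 757
gauge ((599.843017578125, -273.0484619140625), 25.779870986938477) 355
```

View pics/end.png

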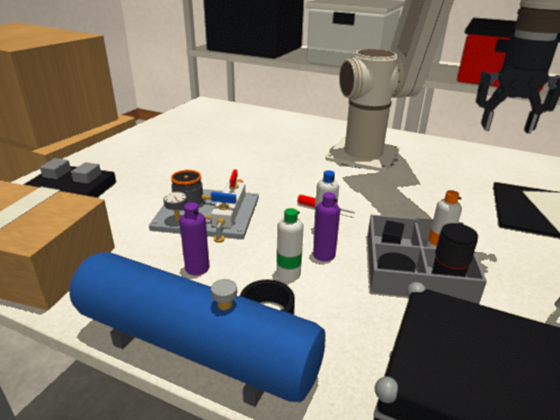

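The can (448,215) stands upright in the empty bay, and the bystanders are unmoved. A finer check of the valve angles before handing in:

```bash
python3 - <<'E'
from h import *
A=[]
for i in range(6):
  for n in('top','scene'):
    f,z,K,T=snap(n); w=cloud(z,K,T); hsv=cv2.cvtColor(f,cv2.COLOR_RGB2HSV);H,S=hsv[...,0],hsv[...,1]
    r=[n=='top']
    for c,m in(((.461,-.2025),(H<6)|(H>174)),((.5563,-.1735),(H>100)&(H<130))):
        k=m&(S>110)&(np.hypot(w[...,0]-c[0],w[...,1]-c[1])<.036)&(w[...,2]>.08)&(w[...,2]<.092)
        p=w[k][:,:2]; u=np.linalg.svd(p-p.mean(0),full_matrices=False)[2][0]; r.append(np.degrees(np.arctan2(u[1],u[0]))%180)
    A.append(r)
A=np.array(A)
for t in(1,0): print(A[A[:,0]==t].mean(0).round(2),A[A[:,0]==t].std(0).round(2))
E
```

```text
[  1.    21.29 103.25] [0.   0.27 0.31]
[  0.    20.73 102.44] [0.   0.3  0.22]
```

Both valves read at their stops (expected 21.2° and 103°).

```bash
python3 -c "
from workcell import *
print(job_done())"
```

```text
the job is handed in; nothing more can be done
None
```

The job is handed in: red vent closed, then blue supply opened, both measured at their stops; the orange can was pressed fully down for about 3 s and set upright in the empty bay, with nothing else seen to move.

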